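Sift the hazelnuts out of the walnuts, into the pan

TASK

Hazelnuts and walnuts lie mixed in the sieve that hangs in the iron pan. Lift the sieve by its arched handle so that it hangs clear above the pan, and shake it briskly from side to side until every hazelnut has dropped through into the pan for toasting, keeping the walnuts in the sieve. Then stand the sieve, with the walnuts still in it, level on the chopping board and let go; leave the pan and the things round it where they are.

Things in the scene. Friction and masses are not known exactly. Their poses are not given: they have to be found in the camera images.
- sieve: round punched steel sieve basket, 0.24 to 0.38 kg, with a fixed arched handle in its x-z plane; origin on its axis at the underside of its three 6 mm feet (64 mm from the axis), z up. From the floor (radius 72 mm) the wall slopes out to radius 106 mm at height 28 mm, then rises steeply to the rim, radius 112 mm at height 58 mm
- sieve_floor (a point): centre of the sieve's floor sheet, on its upper face, 8.5 mm above the sieve's origin; axes as the sieve's. 13 square 17 mm holes in staggered rows along x: at y = 0: x = 0, +-31; y = +-28: x = +-15.5, +-46.5; y = +-56: x = 0 (mm). At the start the sloping wall hangs, in the pan's mouth with the sieve's origin 30 mm above the worktop, 6 mm off pan_mid; it lifts straight out freely
- sieve_grip (a point): centre of the black grip sleeve at the top of the sieve's arched handle, on the sieve's axis, 128 mm above its origin; axes as the sieve's. The sleeve is 72 mm long along x, 16 mm wide along y, 18 mm high, with free space under and beside it: pinch it from above with the fingers closing along y
- pan: black iron frying pan, 0.85 kg, loose; origin on its underside midway along its whole 373 mm length, z up; the dish lies at +y (see pan_mid), the curved handle, 14 mm wide and rising to 106 mm, points to -y and ends 187 mm from the origin. The rim is 49 mm above the worktop
- pan_mid (a point): centre of the pan's inner floor, 4 mm above the worktop; the floor's radius is about 75 mm, the wall flares out to an inner radius of about 103 mm at the rim, 45 mm above this point
- board: wooden chopping board that does not move, 170 mm (x) by 290 mm (y) by 22 mm high; origin at the centre of its underside, top face 22 mm above it; the sieve goes on its middle, for its feet need a circle of 138 mm
- hazelnut_0: hazelnut: brown, roundish, slightly pointed, 15 mm thick and barely longer, 10 g, origin in its middle, axes meaningless; it starts in the sieve, lying on the sheet between the holes. Gentle motion leaves it lying; brisk strokes (40 to 60 mm to and fro, each in 0.2 to 0.3 s) roll it about until it meets a hole
- hazelnut_1: hazelnut: brown, roundish, slightly pointed, 15 mm thick and barely longer, 10 g, origin in its middle, axes meaningless; it starts in the sieve, lying on the sheet between the holes. Gentle motion leaves it lying; brisk strokes (40 to 60 mm to and fro, each in 0.2 to 0.3 s) roll it about until it meets a hole
- hazelnut_2: hazelnut: brown, roundish, slightly pointed, 15 mm thick and barely longer, 10 g, origin in its middle, axes meaningless; it starts in the sieve, lying on the sheet between the holes. Gentle motion leaves it lying; brisk strokes (40 to 60 mm to and fro, each in 0.2 to 0.3 s) roll it about until it meets a hole
- hazelnut_3: hazelnut: brown, roundish, slightly pointed, 15 mm thick and barely longer, 10 g, origin in its middle, axes meaningless; it starts in the sieve, lying on the sheet between the holes. Gentle motion leaves it lying; brisk strokes (40 to 60 mm to and fro, each in 0.2 to 0.3 s) roll it about until it meets a hole
- hazelnut_4: hazelnut: brown, roundish, slightly pointed, 15 mm thick and barely longer, 10 g, origin in its middle, axes meaningless; it starts in the sieve, lying on the sheet between the holes. Gentle motion leaves it lying; brisk strokes (40 to 60 mm to and fro, each in 0.2 to 0.3 s) roll it about until it meets a hole
- hazelnut_5: hazelnut: brown, roundish, slightly pointed, 15 mm thick and barely longer, 10 g, origin in its middle, axes meaningless; it starts in the sieve, lying on the sheet between the holes. Gentle motion leaves it lying; brisk strokes (40 to 60 mm to and fro, each in 0.2 to 0.3 s) roll it about until it meets a hole
- walnut_0: walnut: pale tan, ridged, 36 mm across, 14 g, origin in its middle, axes meaningless; too big for the holes (it can sit 2 to 3 mm down in one); it starts in the sieve
- walnut_1: walnut: pale tan, ridged, 36 mm across, 14 g, origin in its middle, axes meaningless; too big for the holes (it can sit 2 to 3 mm down in one); it starts in the sieve
- walnut_2: walnut: pale tan, ridged, 36 mm across, 14 g, origin in its middle, axes meaningless; too big for the holes (it can sit 2 to 3 mm down in one); it starts in the sieve
- pepper: bystander: pepper shaker, 44 mm across, 90 mm high, origin under its middle
- lime: bystander: lime, 55x44x43 mm, origin under its middle

How it is judged:
By the outcome, as a careful person would: the job done as asked, in the order asked, and still so for the second after the job is handed in, with the robot touching nothing.
It also fails if it takes over 45 s, if anything falls off the work surface, if the arm or the gripper's body presses on something with over 40 N, if the wrist force passes 120 N, or if a joint passes its speed limit or range.

ROBOT

A 7-joint arm with a two-finger parallel gripper is mounted at the origin on a cart in front of the work surface, level with it; the furniture and walls round the work are solid. World frame = base frame: x ahead of the robot, y to its left, z up, the work surface at z = 0. Lengths are in m, angles in rad, forces in N, time in s.
With the tool pointing down it reaches from about 0.425 to 0.925 m from the base axis. Payload 6.8 kg.
Tool frame: the origin (TCP) lies at the very end of the fingers, on their centre line; the grasp point (between the pads) lies 19 mm behind it; z points along the fingers, y is the line along which they close (so a half turn about z gives the same grasp; the last joint's range is limited). The gripper opens to 85 mm and grips with 20 to 120 N. Pads are 22 mm wide; open, the fingers measure 114 mm over their backs; the gripper's body (76 mm by 85 mm) begins 54 mm behind the grasp point. The pads swing forward as they close: fully open they stand 13 mm farther back than shut.
Start: joints at [-1.338, 0.477, 0.022, 1.555, -0.011, 1.109, -0.083], TCP at [0.226, 0.636, 0.231] pointing down, gripper open.
Joint ranges: [-2.96, 2.96], [-0.34, 2.1], [-1.41, 1.46], [0.24, 2.44], [-1.37, 4.51], [0.17, 1.92], [-2.96, 2.96]. Speed limits (rad/s): [2.39, 2.39, 3.14, 3.14, 3.14, 3.14, 3.14].

INTERFACE

Orientations are given as a rotation vector (axis times angle).
In Python, from cell import ctrl gives the robot as it stands.
- The arm moves only by the shell command python3 -m handwheel 'ROWS' [FORCE]. ROWS is JSON, a list of rows, each an object with "gripper": the opening, from 0 (shut) to 1 (fully open); "slide": the shift along the tool's x, y, z in cm, a list of three; "roll": the turn about the tool's z in degrees. In form: [{"gripper": gripper, "slide": [dx, dy, dz], "roll": roll}, ...]. A call has 1 to 8 rows; each row is the pose to reach, as a shift and turn from the pose commanded when the call began, along the tool's axes at that moment; what a row does not reach only later rows make up. A row lasts 1/10 s, in which the tool goes at most 50 mm and 8.59 degrees, less where a joint would pass 70% of its speed; a pose out of reach is approached as far as the arm can. A call with a gripper value outside its range is refused whole. The fingers move at their own pace and stop on an object; FORCE is the grip in N (left out, the last holds). Time passes only in rows, so rows that repeat a pose let the fingers close. It gives the time, the measured TCP pose, the force, the opening and the grip force at its end, in the units of the state.
- ctrl.read_state(): the state, without advancing time (a new reading comes with each control period).
- ctrl.snapshot(name): name is "scene" or "top" or "wrist"; returns a dict with "color" (420x560x3 uint8, red, green, blue), "K" (3x3 intrinsics, pixels), "dist_coeffs" ([k1, k2, p1, p2, k3] as OpenCV has them; the pictures are not rectified), "eye" and "rotation" of the camera in the world; the wrist camera has in their place "T_tool_cam" (4x4, takes a point from camera to tool coordinates, whose origin is the TCP and whose axes are the flange's). Camera axes: x right, y down, z forward; pixel columns grow to the right and rows downward; lengths in m; the calibration is good to about 2 mm. A picture is of the moment at which its call begins: read the wrist's pose just before it. There is no depth.
- ctrl.hand_in(): hands the job in; it is judged then, once.
The state is a dict: "time": time; "joints": joint angles; "dq": joint speeds; "tau": joint torques, N m; "ee_pos": TCP position; "orientation": TCP orientation; "ft_force": force on the tool from outside, world axes, zero at the start; "torque": the same for the moment, N m; "grip_width": opening from 0.0 (shut) to 1.0 (fully open); "grasp_force": force on a finger pad.
Only numpy, scipy, OpenCV 4.12 (cv2) and the standard library are available. Lean on these libraries where they do the work, as an engineer would, in place of code of your own. Each camera call takes 0.05 s, during which the arm holds its last target. There are 200 camera calls.

## Working session

There is one attempt and no reset: what is moved stays moved. The work goes in short steps, Python scripts to look and compute and a shell command to move; the robot and the scene stay as the last step left them, time stands still between calls to the robot, and variables do not carry over. Pictures are saved under pics/ and viewed, at most 10 in all, crops included, and the job is handed in when it is done.

```bash
mkdir -p pics; cat > h.py <<'E'
import numpy as np, cv2, json
from scipy.spatial.transform import Rotation as R
from cell import ctrl
def snap(name,fn=None):
    s=ctrl.read_state(); d=ctrl.snapshot(name)
    d['K']=np.array(d['K']);d['dist']=np.array(d['dist_coeffs'])
    if 'T_tool_cam' in d:
        T=np.eye(4);T[:3,:3]=R.from_rotvec(s['orientation']).as_matrix();T[:3,3]=s['ee_pos']
        T=T@np.array(d['T_tool_cam']);d['eye']=T[:3,3];d['rotation']=T[:3,:3]
    d['eye']=np.array(d['eye']);d['rotation']=np.array(d['rotation'])
    if fn: cv2.imwrite(fn,cv2.cvtColor(d['color'],cv2.COLOR_RGB2BGR))
    return d
def ray(d,uv):
    p=cv2.undistortPoints(np.array([[uv]],float),d['K'],d['dist'])[0,0]
    v=d['rotation']@np.array([p[0],p[1],1]);return d['eye'],v/np.linalg.norm(v)
def plane(d,uv,z):
    e,v=ray(d,uv);return e+v*(z-e[2])/v[2]
def tri(d1,u1,d2,u2):
    a,v=ray(d1,u1);b,w=ray(d2,u2)
    t=np.linalg.lstsq(np.c_[v,-w],b-a,rcond=None)[0]
    p,q=a+v*t[0],b+w*t[1];return (p+q)/2,np.linalg.norm(p-q)
def proj(d,P):
    r=d['rotation'].T;return cv2.projectPoints(np.array(P,float).reshape(-1,1,3),cv2.Rodrigues(r)[0],-r@d['eye'],d['K'],d['dist'])[0].reshape(-1,2)
E
python3 - <<'E'
from h import *
import pickle
ds={n:snap(n) for n in('scene','top','wrist')}
pickle.dump(ds,open('d0.pkl','wb'))
for n,d in ds.items(): print(n,d['eye'].round(3),d['rotation'].round(2).tolist())
s=ctrl.read_state();print(s['time'],s['ee_pos'],s['orientation'],R.from_rotvec(s['orientation']).as_matrix().round(3).tolist())
cv2.imwrite('pics/a.png',cv2.cvtColor(ds['scene']['color'],cv2.COLOR_RGB2BGR))
cv2.imwrite('pics/b.png',cv2.cvtColor(ds['top']['color'],cv2.COLOR_RGB2BGR))
E
```

```text
scene [0.393 0.662 0.848] [-0.34, 2.94, -0.87]
top [0.357 0.23  0.997] [-2.14, 2.18, -0.18]
wrist [0.159 0.66  0.372] [[0.33, 0.91, 0.26], [0.94, -0.32, -0.09], [-0.0, 0.28, -0.96]]
0.15 [0.22547502 0.63573653 0.23057693] [-5.32678374e-01 -3.09598062e+00  2.20922759e-03] [[-0.942, 0.334, -0.0], [0.334, 0.942, -0.001], [-0.0, -0.001, -1.0]]
```

View pics/a.png

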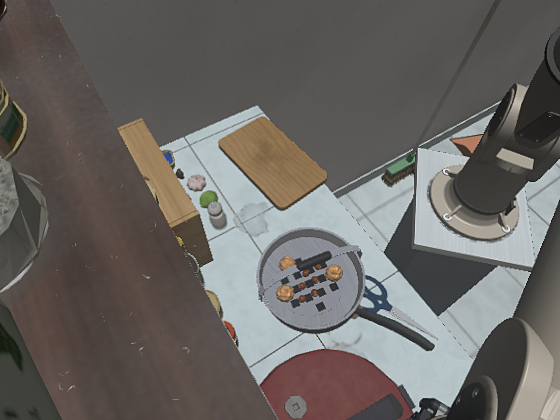

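View pics/b.png

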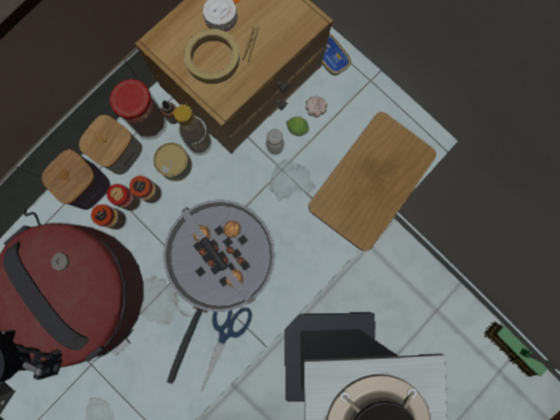

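The scene view shows the sieve in the pan, with the sleeve near (313,258) and the board near (273,162). The top view has the sleeve near (210,254) and the board near (373,180).

```bash
python3 - <<'E'
import re
s=open('h.py').read()
s=s.replace("np.array(d['rotation'])","np.array(d['rotation'],float)\n    if d['rotation'].size==3: d['rotation']=R.from_rotvec(d['rotation']).as_matrix()")
open('h.py','w').write(s)
from h import *
import pickle
ds=pickle.load(open('d0.pkl','rb'))
for n in('scene','top'): ds[n]['rotation']=R.from_rotvec(ds[n]['rotation'].ravel()).as_matrix()
pickle.dump(ds,open('d0.pkl','wb'))
a=ds['scene']['color'][220:340,250:370];b=ds['top']['color'][195:315,160:280]
m=np.hstack([cv2.resize(x,(400,400),interpolation=cv2.INTER_CUBIC) for x in(a,b)])
w=cv2.resize(ds['wrist']['color'],(267,200));
o=np.zeros((600,800,3),np.uint8);o[:400]=m;o[400:,:267]=w
cv2.imwrite('pics/c.png',cv2.cvtColor(o,cv2.COLOR_RGB2BGR))
# board: wood mask
for n,r in(('scene',(215,330,100,215)),('top',(300,440,105,255))):
    d=ds[n];hsv=cv2.cvtColor(d['color'],cv2.COLOR_RGB2HSV)
    k=cv2.inRange(hsv,(8,70,60),(25,255,255));z=np.zeros_like(k);x0,x1,y0,y1=r;z[y0:y1,x0:x1]=k[y0:y1,x0:x1]
    c=max(cv2.findContours(z,0,2)[0],key=cv2.contourArea)
    P=np.array([plane(d,p[0],.022)[:2] for p in c]).astype(np.float32)
    q=cv2.minAreaRect(P);print(n,q, cv2.minAreaRect(c)[0])
    for th in(60,):
        k=(d['color'].max(2)<th).astype(np.uint8)
        nn,l,st,ce=cv2.connectedComponentsWithStats(k)
        x0,y0,x1,y1=(250,220,370,340) if n=='scene' else (160,195,280,315)
        for i in range(1,nn):
            if x0<ce[i][0]<x1 and y0<ce[i][1]<y1 and st[i][4]>15: print(st[i],ce[i].round(1))
E
```

```text
scene ((0.5448840856552124, -0.0008366554975509644), (0.17208272218704224, 0.2932851314544678), 51.612518310546875) (273.0124816894531, 159.51315307617188)
[295 252  36  22 256] [313.  262.7]
[293 272   9   7  36] [297.2 274.9]
[317 274   9   9  46] [321.4 277.9]
[282 277   7   7  29] [284.8 280.5]
[305 280   9   8  46] [309.2 283.1]
[329 282  10   9  52] [333.5 286.4]
[293 285   8   8  36] [296.1 288.8]
[317 288   9   9  48] [320.9 291.9]
[305 293   8   9  44] [308.4 297. ]
[291 299   9   8  44] [295.1 302.7]
[316 302   9   9  49] [320.3 305.9]
[278 308 155  43 532] [364.7 328. ]
top ((0.5458522439002991, -0.004618793725967407), (0.16944417357444763, 0.2883807122707367), 51.43946838378906) (372.54058837890625, 180.83660888671875)
[215 227   8   8  39] [218.9 230.1]
[239 236   8   8  40] [242.4 239.6]
[194 238  41  36 542] [212.8 254.8]
[224 238   8   9  42] [227.4 241.8]
[232 250   9   8  44] [236.1 253.5]
[241 261   8   9  45] [244.6 264.8]
[196 267   9   9  44] [200.  271.2]
[220 277   6   9  32] [222.8 281. ]
```

View pics/c.png

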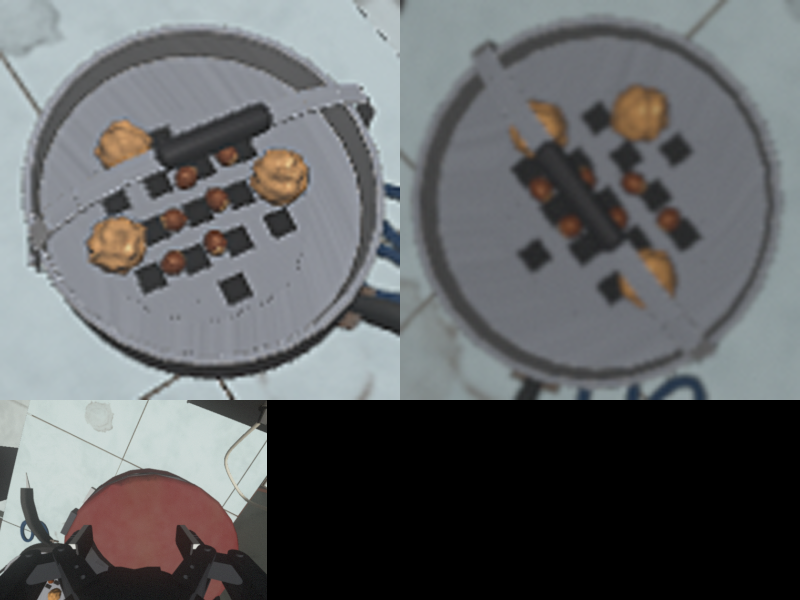

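The crops show the sleeve ends at about (300,266.5) and (329,254) in the scene view, and (203.5,240.5) and (223.5,266.5) in the top view. All six hazelnuts and three walnuts are in the sieve.

```bash
python3 - <<'E'
from h import *
import pickle
ds=pickle.load(open('d0.pkl','rb'));S,T=ds['scene'],ds['top']
a,b=(299.8,266.5),(328.9,253.9);c,e=(203.5,240.6),(223.6,266.4)
for x,y in((a,c),(a,e),(b,c),(b,e)): print(tri(S,x,T,y))
m=lambda p,q:((p[0]+q[0])/2,(p[1]+q[1])/2)
print('mid',tri(S,m(a,b),T,m(c,e)))
# hole lattice points: floor z check (scene,top) bottom-most hole? rim circle in top
print('rim ctr top', plane(T,(160+195/3.333,195+200/3.333),.088))
# board corners two-view height
cor={}
for n,r in(('scene',(215,330,100,215)),('top',(300,440,105,255))):
    d=ds[n];k=cv2.inRange(cv2.cvtColor(d['color'],cv2.COLOR_RGB2HSV),(8,70,60),(25,255,255));z=np.zeros_like(k);x0,x1,y0,y1=r;z[y0:y1,x0:x1]=k[y0:y1,x0:x1]
    c=max(cv2.findContours(z,0,2)[0],key=cv2.contourArea);M=cv2.moments(c);cor[n]=(M['m10']/M['m00'],M['m01']/M['m00'])
print('board',tri(S,cor['scene'],T,cor['top']))
for P in((218,207),(208,197)): print('scene byst',plane(S,P,.03))
E
```

```text
(array([0.40786568, 0.35330665, 0.15858003]), np.float64(0.0003409423106337676))
(array([0.38449582, 0.32354252, 0.09371864]), np.float64(0.049226318800941186))
(array([0.38240826, 0.34634886, 0.22967425]), np.float64(0.0431866491397772))
(array([0.35868569, 0.31582667, 0.16123709]), np.float64(0.002023118068938284))
mid (array([0.38333473, 0.33449106, 0.15941483]), np.float64(0.000884779913465044))
rim ctr top [0.38288274 0.33340717 0.088     ]
board (array([ 0.54314519, -0.00444346,  0.00586846]), np.float64(0.0034267685000520043))
scene byst [0.63768915 0.18547406 0.03      ]
scene byst [0.67111865 0.16271481 0.03      ]
```

```bash
python3 -m handwheel '[{"gripper":1,"slide":[-3,-3,-2],"roll":-8},{"gripper":1,"slide":[-6,-6,-2],"roll":-16},{"gripper":1,"slide":[-9.5,-9,-2],"roll":-24},{"gripper":1,"slide":[-13,-12,-2],"roll":-32},{"gripper":1,"slide":[-16.5,-15,-2],"roll":-40},{"gripper":1,"slide":[-20,-18.5,-2],"roll":-48},{"gripper":1,"slide":[-23,-21.5,-2],"roll":-57},{"gripper":1,"slide":[-25,-23,-2],"roll":-57}]' 60
python3 -m handwheel '[{"gripper":1,"slide":[0,0,0],"roll":0},{"gripper":1,"slide":[0,0,0],"roll":0}]'
python3 - <<'E'
from h import *
s=ctrl.read_state();print(s['time'],s['ee_pos'],s['joints'],R.from_rotvec(s['orientation']).as_matrix().round(3).tolist())
d=snap('wrist','pics/d.png');print(proj(d,[[.3833,.3345,.167],[.4079,.3533,.167],[.3587,.3158,.167]]))
E
```

```text
time: 0.95
ee_pos: [0.3856, 0.3319, 0.2512]
orientation: [1.01, -2.974, 0.002]
ft_force: [0.1, 0.1, 0.7]
grip_width: 0.999
grasp_force: 0.0
time: 1.15
ee_pos: [0.3844, 0.3356, 0.2513]
orientation: [1.007, -2.976, -0.001]
ft_force: [1.2, -0.0, 0.8]
grip_width: 1.0
grasp_force: 0.0
1.15 [0.38442855 0.33562989 0.25132028] [-0.80616013  0.18734896 -0.03838962  1.91840152  0.0079351   1.03588349
  1.37519429] [[-0.795, -0.607, -0.0], [-0.607, 0.795, 0.0], [-0.0, 0.0, -1.0]]
[[280.01299084 217.61763356]
 [280.04443135 253.37619415]
 [280.08313629 179.21518595]]
```

View pics/d.png

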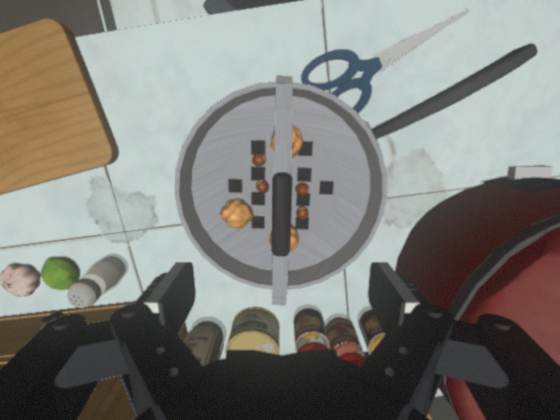

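The wrist view shows the sleeve at (281,215), running along image vertical, within about 1 mm of the prediction at (280,217.6). I'm descending and gripping.

```bash
python3 -m handwheel '[{"gripper":1,"slide":[0,0,4],"roll":0},{"gripper":1,"slide":[0,0,8],"roll":0},{"gripper":1,"slide":[0,0,10],"roll":0},{"gripper":1,"slide":[0,0,11.2],"roll":0},{"gripper":1,"slide":[0,0,11.2],"roll":0},{"gripper":0.5,"slide":[0,0,11.2],"roll":0},{"gripper":0,"slide":[0,0,11.2],"roll":0},{"gripper":0,"slide":[0,0,11.2],"roll":0}]' 100
python3 -m handwheel '[{"gripper":0,"slide":[0,0,0],"roll":0},{"gripper":0,"slide":[0,0,0],"roll":0},{"gripper":0,"slide":[0,0,0],"roll":0},{"gripper":0,"slide":[0,0,0],"roll":0},{"gripper":0,"slide":[0,0,0],"roll":0},{"gripper":0,"slide":[0,0,0],"roll":0}]' 100
```

```text
time: 2.0
ee_pos: [0.3849, 0.3366, 0.1405]
orientation: [-1.008, 2.973, 0.002]
ft_force: [0.5, 0.0, -0.4]
grip_width: 0.515
grasp_force: 0.0
time: 2.6
ee_pos: [0.3848, 0.3363, 0.1398]
orientation: [-1.009, 2.974, 0.001]
ft_force: [0.3, 0.3, 5.9]
grip_width: 0.164
grasp_force: 98.0
```

```bash
python3 -m handwheel '[{"gripper":0,"slide":[0,0,-0.5],"roll":0},{"gripper":0,"slide":[0,0,-1.5],"roll":0},{"gripper":0,"slide":[0,0,-2.5],"roll":0},{"gripper":0,"slide":[0,0,-3.5],"roll":0},{"gripper":0,"slide":[0,0,-4.5],"roll":0},{"gripper":0,"slide":[0,0,-5],"roll":0},{"gripper":0,"slide":[0,0,-5],"roll":0},{"gripper":0,"slide":[0,0,-5],"roll":0}]'
python3 - <<'E'
from h import *
d=snap('scene');a=d['color'][200:350,230:450]
cv2.imwrite('pics/e.png',cv2.cvtColor(cv2.resize(a,None,fx=3,fy=3,interpolation=cv2.INTER_CUBIC),cv2.COLOR_RGB2BGR))
E
```

```text
time: 3.4
ee_pos: [0.3842, 0.3358, 0.1892]
orientation: [1.009, -2.975, 0.0]
ft_force: [-1.1, 0.0, -3.2]
grip_width: 0.167
grasp_force: 97.5
```

View pics/e.png

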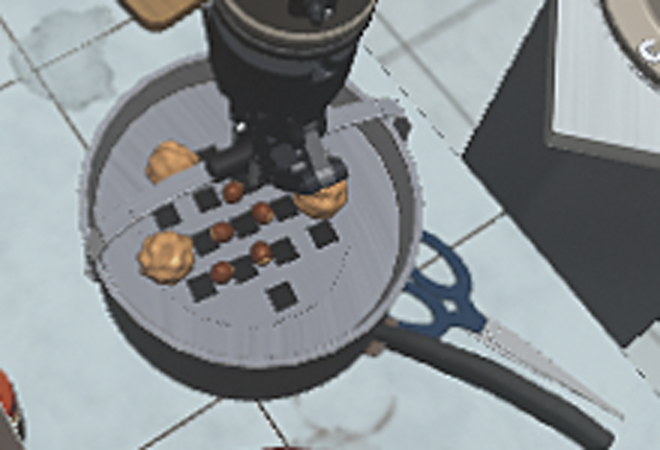

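The sieve hangs clear and level above the pan. Five hazelnuts are visible and the sixth is hidden behind the gripper. I'm shaking along tool y.

```bash
python3 -m handwheel '[{"gripper":0,"slide":[0,2.5,0],"roll":0},{"gripper":0,"slide":[0,0,0],"roll":0},{"gripper":0,"slide":[0,-2.5,0],"roll":0},{"gripper":0,"slide":[0,0,0],"roll":0},{"gripper":0,"slide":[0,2.5,0],"roll":0},{"gripper":0,"slide":[0,0,0],"roll":0},{"gripper":0,"slide":[0,-2.5,0],"roll":0},{"gripper":0,"slide":[0,0,0],"roll":0}]'
python3 -m handwheel '[{"gripper":0,"slide":[0,2.5,0],"roll":0},{"gripper":0,"slide":[0,2.5,0],"roll":0},{"gripper":0,"slide":[0,-2.5,0],"roll":0},{"gripper":0,"slide":[0,-2.5,0],"roll":0},{"gripper":0,"slide":[0,2.5,0],"roll":0},{"gripper":0,"slide":[0,2.5,0],"roll":0},{"gripper":0,"slide":[0,-2.5,0],"roll":0},{"gripper":0,"slide":[0,0,0],"roll":0}]'
python3 - <<'E'
from h import *
d=snap('scene');w=snap('wrist');a=cv2.resize(d['color'][210:330,240:380],None,fx=2.85,fy=2.85,interpolation=cv2.INTER_CUBIC)
b=cv2.resize(w['color'][60:330,130:430],(400,360))
o=np.zeros((360,800,3),np.uint8);o[:a.shape[0],:a.shape[1]]=a[:360];o[:,400:]=b
cv2.imwrite('pics/f.png',cv2.cvtColor(o,cv2.COLOR_RGB2BGR))
E
```

```text
time: 4.25
ee_pos: [0.3887, 0.3296, 0.1886]
orientation: [0.993, -2.98, 0.007]
ft_force: [-0.4, -0.2, -2.9]
grip_width: 0.169
grasp_force: 98.4
time: 5.05
ee_pos: [0.3908, 0.3269, 0.1887]
orientation: [-0.989, 2.981, -0.01]
ft_force: [0.8, 0.2, -3.9]
grip_width: 0.169
grasp_force: 98.9
```

View pics/f.png

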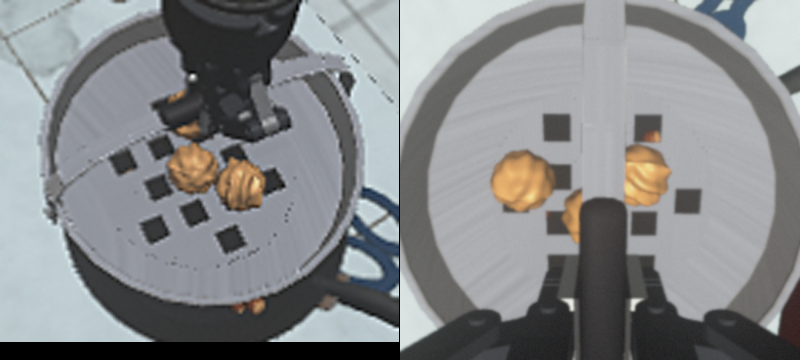

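No hazelnut shows on the sheet any more, and some are visible in the pan at about (250,305) in the composite. The three walnuts are still in the sieve. One more shake will clear any hidden ones.

```bash
python3 -m handwheel '[{"gripper":0,"slide":[0,2.5,0],"roll":0},{"gripper":0,"slide":[0,2.5,0],"roll":0},{"gripper":0,"slide":[0,-2.5,0],"roll":0},{"gripper":0,"slide":[0,-2.5,0],"roll":0},{"gripper":0,"slide":[1.5,2,0],"roll":0},{"gripper":0,"slide":[1.5,2,0],"roll":0},{"gripper":0,"slide":[-1.5,-2,0],"roll":0},{"gripper":0,"slide":[-1.5,-2,0],"roll":0}]'
python3 -m handwheel '[{"gripper":0,"slide":[3,4,0],"roll":0},{"gripper":0,"slide":[3,4,0],"roll":0},{"gripper":0,"slide":[0,0,0],"roll":0},{"gripper":0,"slide":[0,0,0],"roll":0},{"gripper":0,"slide":[0,4.5,0],"roll":0},{"gripper":0,"slide":[0,4.5,0],"roll":0},{"gripper":0,"slide":[1.5,2,0],"roll":0},{"gripper":0,"slide":[1.5,2,0],"roll":0}]'
python3 - <<'E'
from h import *
d=snap('top');w=snap('wrist');a=cv2.resize(d['color'][180:320,150:290],(400,400),interpolation=cv2.INTER_CUBIC)
s=snap('scene')['color'][210:360,240:390]
b=cv2.resize(s,(400,400),interpolation=cv2.INTER_CUBIC)
o=np.hstack([b,a]); o=np.vstack([o,np.zeros((200,800,3),np.uint8)]);o[400:,:267]=cv2.resize(w['color'][60:260,130:397],(267,200))
cv2.imwrite('pics/g.png',cv2.cvtColor(o,cv2.COLOR_RGB2BGR))
E
```

```text
time: 5.95
ee_pos: [0.414, 0.3264, 0.1896]
orientation: [-1.001, 2.974, -0.003]
ft_force: [0.4, -1.1, -3.3]
grip_width: 0.162
grasp_force: 98.9
time: 6.75
ee_pos: [0.3847, 0.3319, 0.1886]
orientation: [1.005, -2.974, 0.005]
ft_force: [0.1, -0.7, -3.3]
grip_width: 0.169
grasp_force: 98.9
```

View pics/g.png

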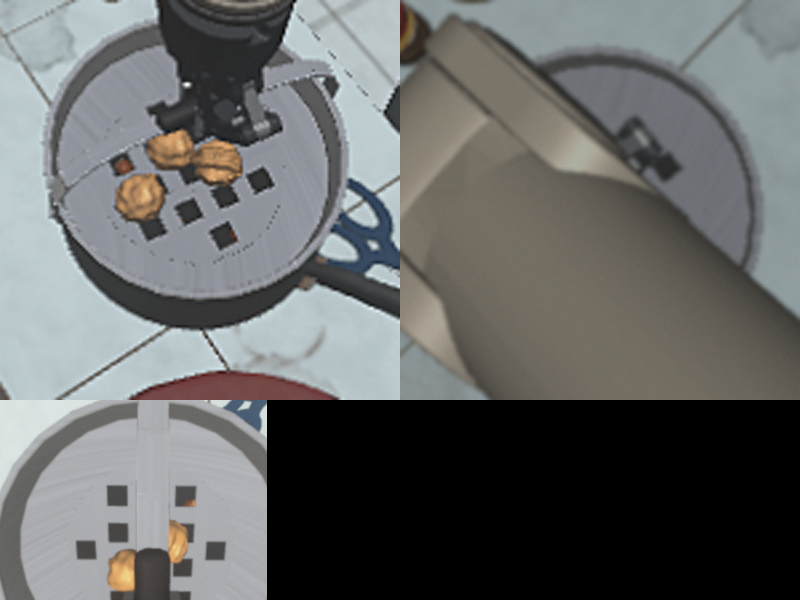

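Three walnuts are in the sieve and no hazelnuts show on it, while bits of hazelnut show through the holes. I'll raise the sieve and move it gently part way to the board, so I can count what is in the pan.

```bash
python3 -m handwheel '[{"gripper":0,"slide":[0,0,-1],"roll":0},{"gripper":0,"slide":[0,-0.5,-2],"roll":0},{"gripper":0,"slide":[0,-1.5,-3],"roll":0},{"gripper":0,"slide":[0.3,-3,-4],"roll":0},{"gripper":0,"slide":[0.6,-5,-4.5],"roll":0},{"gripper":0,"slide":[1.0,-7,-5],"roll":0},{"gripper":0,"slide":[1.4,-9,-5],"roll":0},{"gripper":0,"slide":[1.8,-11,-5],"roll":0}]'
python3 -m handwheel '[{"gripper":0,"slide":[0.4,-2,0],"roll":0},{"gripper":0,"slide":[0.8,-4,0],"roll":0},{"gripper":0,"slide":[1.2,-6,0],"roll":0},{"gripper":0,"slide":[1.6,-8,0],"roll":0},{"gripper":0,"slide":[2.0,-10,0],"roll":0},{"gripper":0,"slide":[2.4,-11.5,0],"roll":0},{"gripper":0,"slide":[2.6,-12.5,0],"roll":0},{"gripper":0,"slide":[2.6,-13,0],"roll":0}]'
python3 - <<'E'
from h import *
w=snap('wrist');d=snap('scene')['color'];t=snap('top')['color']
o=np.zeros((600,800,3),np.uint8)
o[:300,:400]=cv2.resize(d[100:340,200:520],(400,300))
o[:300,400:]=cv2.resize(t[190:325,150:330],(400,300),interpolation=cv2.INTER_CUBIC)
o[300:,400:]=cv2.resize(w['color'],(400,300))
o[300:,:400]=cv2.resize(d[220:340,240:400],(400,300),interpolation=cv2.INTER_CUBIC)
cv2.imwrite('pics/i.png',cv2.cvtColor(o,cv2.COLOR_RGB2BGR))
E
```

```text
time: 7.7
ee_pos: [0.4381, 0.2363, 0.2406]
orientation: [-1.008, 2.974, 0.0]
ft_force: [-0.3, 0.2, -3.0]
grip_width: 0.169
grasp_force: 99.0
time: 8.5
ee_pos: [0.4961, 0.1173, 0.2399]
orientation: [-1.006, 2.975, -0.0]
ft_force: [0.2, -0.5, -3.5]
grip_width: 0.169
grasp_force: 99.0
```

View pics/i.png

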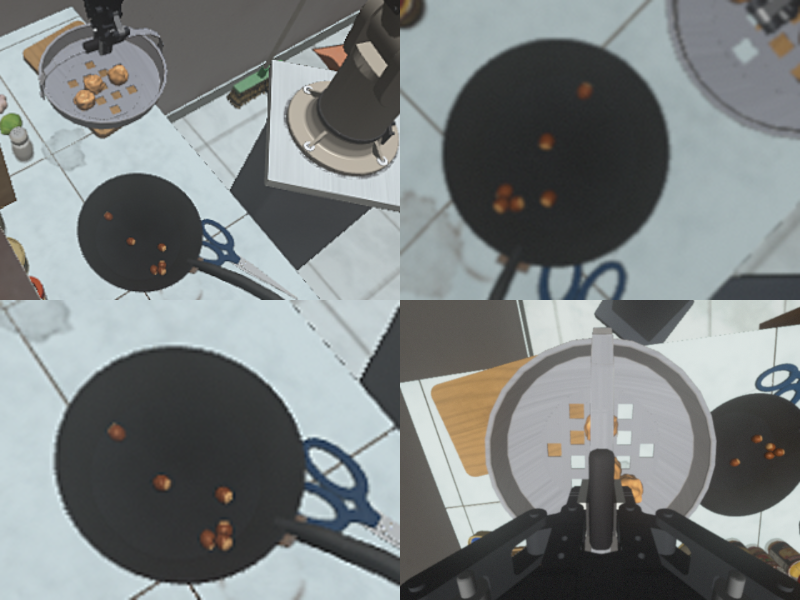

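All six hazelnuts are in the pan: top composite (585,90), (545,142), (547,200), and a cluster of three near (508,200). The walnuts are in the sieve. I'm carrying on to the board.

```bash
python3 -m handwheel '[{"gripper":0,"slide":[0.3,-1,0],"roll":0},{"gripper":0,"slide":[0.8,-3,0],"roll":0},{"gripper":0,"slide":[1.4,-5,0],"roll":0},{"gripper":0,"slide":[2.0,-7,0],"roll":0},{"gripper":0,"slide":[2.6,-9,0],"roll":0},{"gripper":0,"slide":[3.1,-11,0],"roll":0},{"gripper":0,"slide":[3.4,-12.2,0],"roll":0},{"gripper":0,"slide":[3.4,-12.5,0],"roll":0}]'
python3 -m handwheel '[{"gripper":0,"slide":[0,0,0.5],"roll":0},{"gripper":0,"slide":[0,0,2],"roll":0},{"gripper":0,"slide":[0,0,4],"roll":0},{"gripper":0,"slide":[0,0,6],"roll":0},{"gripper":0,"slide":[0,0,7.5],"roll":0},{"gripper":0,"slide":[0,0,8.5],"roll":0},{"gripper":0,"slide":[0,0,9],"roll":0},{"gripper":0,"slide":[0,0,9],"roll":0}]'
python3 - <<'E'
from h import *
t=snap('top');d=snap('scene');s=ctrl.read_state();print(s['ee_pos'],s['ft_force'])
p=np.array(s['ee_pos']);b=np.array([.5455,-.003])
print('off tool xy cm',(R.from_rotvec(s['orientation']).as_matrix().T@np.r_[b-p[:2],0])*100)
o=np.hstack([cv2.resize(x,(400,400),interpolation=cv2.INTER_CUBIC) for x in(d['color'][90:230,200:340],t['color'][100:260,295:455])])
cv2.imwrite('pics/j.png',cv2.cvtColor(o,cv2.COLOR_RGB2BGR))
E
```

```text
time: 9.45
ee_pos: [0.5448, -0.0028, 0.2393]
orientation: [1.006, -2.976, 0.001]
ft_force: [0.2, 0.2, -3.0]
grip_width: 0.167
grasp_force: 99.0
time: 10.25
ee_pos: [0.5442, -0.0007, 0.1489]
orientation: [1.01, -2.974, -0.001]
ft_force: [-0.4, 0.1, -2.9]
grip_width: 0.167
grasp_force: 98.9
[ 0.54494648 -0.00101505  0.14985284] [ 0.76059253  0.50525758 -2.40346295]
off tool xy cm [ 7.68893174e-02 -1.91186615e-01  9.46311176e-06]
```

View pics/j.png

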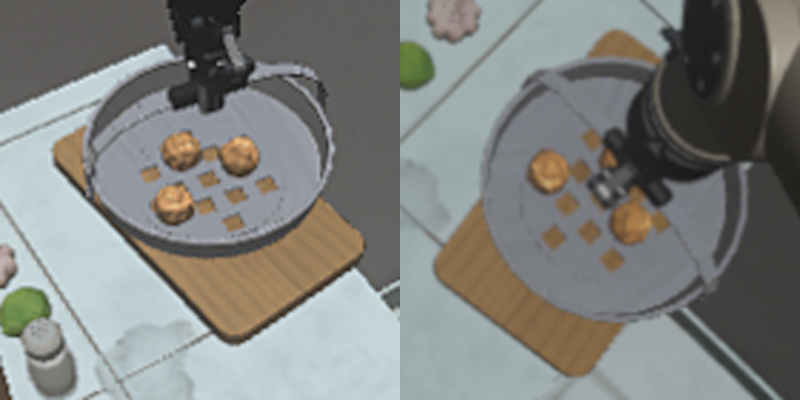

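The sieve hangs over the middle of the board with the three walnuts in it. I'm lowering it slowly to contact.

```bash
python3 -m handwheel '[{"gripper":0,"slide":[0,-0.2,0.5],"roll":0},{"gripper":0,"slide":[0,-0.2,0.9],"roll":0},{"gripper":0,"slide":[0,-0.2,1.2],"roll":0},{"gripper":0,"slide":[0,-0.2,1.4],"roll":0},{"gripper":0,"slide":[0,-0.2,1.5],"roll":0},{"gripper":0,"slide":[0,-0.2,1.6],"roll":0},{"gripper":0,"slide":[0,-0.2,1.6],"roll":0},{"gripper":0,"slide":[0,-0.2,1.6],"roll":0}]'
python3 -m handwheel '[{"gripper":0,"slide":[0,0,0.1],"roll":0},{"gripper":0,"slide":[0,0,0.1],"roll":0},{"gripper":0,"slide":[0,0,0.1],"roll":0}]'
```

```text
time: 11.15
ee_pos: [0.546, -0.0032, 0.134]
orientation: [-1.008, 2.975, -0.0]
ft_force: [-2.1, -1.3, 5.6]
grip_width: 0.167
grasp_force: 100.2
time: 11.45
ee_pos: [0.5461, -0.0031, 0.1339]
orientation: [-1.008, 2.974, -0.0]
ft_force: [-4.6, -1.2, 14.1]
grip_width: 0.167
grasp_force: 101.6
```

It is in contact. I'll ease off slightly and release.

```bash
python3 -m handwheel '[{"gripper":0,"slide":[0,0,-0.1],"roll":0},{"gripper":0,"slide":[0,0,-0.1],"roll":0},{"gripper":0.3,"slide":[0,0,-0.1],"roll":0},{"gripper":0.5,"slide":[0,0,-0.1],"roll":0},{"gripper":0.6,"slide":[0,0,-0.1],"roll":0},{"gripper":0.8,"slide":[0,0,-0.1],"roll":0},{"gripper":0.8,"slide":[0,0,-0.1],"roll":0},{"gripper":0.8,"slide":[0,0,-0.1],"roll":0}]' 20
python3 -m handwheel '[{"gripper":0.8,"slide":[0,0,-1],"roll":0},{"gripper":0.8,"slide":[0,0,-3],"roll":0},{"gripper":0.8,"slide":[0,0,-6],"roll":0},{"gripper":0.8,"slide":[0,0,-10],"roll":0},{"gripper":0.8,"slide":[0,0,-14],"roll":0},{"gripper":0.8,"slide":[0,0,-16],"roll":0},{"gripper":0.8,"slide":[0,0,-16],"roll":0},{"gripper":0.8,"slide":[0,0,-16],"roll":0}]'
python3 - <<'E'
from h import *
w=snap('wrist');d=snap('scene')['color']
o=np.hstack([cv2.resize(d[90:340,170:450],(400,357)),cv2.resize(w['color'],(476,357))[:,38:438]])
cv2.imwrite('pics/k.png',cv2.cvtColor(o,cv2.COLOR_RGB2BGR))
E
```

```text
time: 12.25
ee_pos: [0.5457, -0.0028, 0.1332]
orientation: [1.009, -2.975, -0.0]
ft_force: [-0.3, -0.5, 0.2]
grip_width: 0.8
grasp_force: 0.0
time: 13.05
ee_pos: [0.5456, -0.0029, 0.2938]
orientation: [-1.009, 2.974, -0.0]
ft_force: [-0.0, -0.5, -1.0]
grip_width: 0.8
grasp_force: 0.0
```

View pics/k.png

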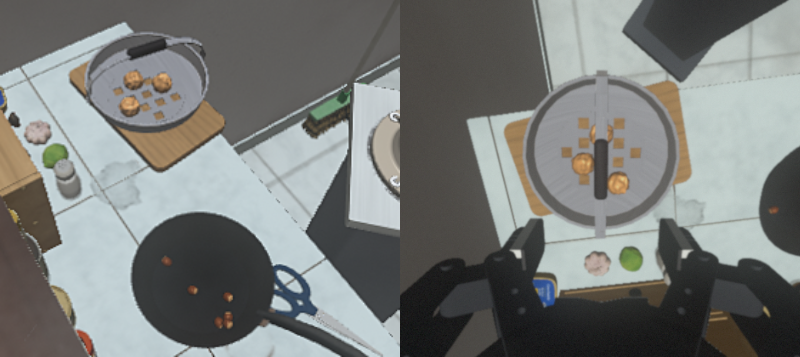

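The sieve stands level on the middle of the board with the three walnuts. All six hazelnuts are in the pan, and the gripper is clear.

```bash
python3 -c "
from cell import ctrl
print(ctrl.hand_in())"
```

```text
the job is handed in; nothing more can be done
None
```

The job is done and handed in at about 13 s: all six hazelnuts are in the pan, the sieve stands level on the middle of the board with the three walnuts in it, and the last picture showed nothing else disturbed.

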